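# Assemble a bayonet filter holder

## Robot

A 6-joint arm with a two-finger parallel gripper is mounted at the origin on a cart in front of the work surface, level with it; the furniture and walls round the work are solid. World frame = base frame: x ahead of the robot, y to its left, z up, the work surface at z = 0. Lengths are in m, angles in rad, forces in N, time in s.
With the tool pointing down it reaches from about 0.35 to 0.775 m from the base axis. Payload 7.3 kg.
Tool frame: the origin (TCP) lies between the finger pads, 19 mm behind the fingertips; this is the grasp point; z points along the fingers, y is the line along which they close (so a half turn about z gives the same grasp; the last joint's range is limited). The gripper opens to 92 mm and grips with 3 to 60 N. Pads are 19 mm wide; open, the fingers measure 130 mm over their backs; the gripper's body (75 mm by 190 mm) begins 47 mm behind the grasp point.
Start: joints at [1.067, 0.342, 1.524, -0, 1.275, -0.146], TCP at [0.184, 0.492, 0.246] pointing down, gripper open.
Joint ranges: [-2.53, 2.53], [-0.77, 2.02], [0.04, 2.7], [-1, 4.14], [0.28, 2.66], [-3.11, 3.11]. Speed limits (rad/s): [2.57, 2.57, 3.14, 3.14, 3.14, 3.14].

## Interface

Orientations are given as [roll, pitch, yaw] about the fixed x, y, z axes, in that order (R = Rz(yaw) Ry(pitch) Rx(roll)).
In Python, from bench import ctrl gives the robot as it stands.
- The arm moves only by the shell command python3 -m pendant 'ROWS'. ROWS is JSON, a list of rows, each a list of 3 entries, a list of its own where there are three numbers: the shift along the tool's x, y, z in units of 100 mm (1.0 is 100 mm), then the turn about the tool's z in units of 60 degrees (1.0 is 60 degrees), then the closure, from 0 (fully open) to 1 (shut). In form: [[[dx, dy, dz], turn, gripper], ...]. A call has 1 to 10 rows; each row is the pose to reach, as a shift and turn from the pose commanded when the call began, along the tool's axes at that moment; what a row does not reach only later rows make up. A row lasts 1/10 s, in which the tool goes at most 50 mm and 8.59 degrees, less where a joint would pass 70% of its speed; a pose out of reach is approached as far as the arm can. A call with a number of a shift or a turn outside -1 to 1 is refused whole. A call with a gripper value outside its range is refused whole. The fingers move at their own pace and stop on an object; the grip force is fixed at half the most. Time passes only in rows, so rows that repeat a pose let the fingers close. It gives the time, the measured TCP pose, the force, the opening and the grip force at its end, in the units of the state.
- ctrl.get_state(): the state, without advancing time (a new reading comes with each control period).
- ctrl.get_image(name): name is "scene" or "side" or "wrist"; returns a dict with "pixels" (420x560x3 uint8, red, green, blue), "fx", "fy", "cx", "cy" (pixels), "T" (4x4, takes a point from camera to world coordinates). Camera axes: x right, y up, looking along -z (the intrinsics and any distortion apply to the point x, -y, -z); pixel columns grow to the right and rows downward; lengths in m; the calibration is good to about 2 mm. The wrist camera is an equidistant fisheye: a pixel r from the principal point sees the ray r / f radians off the axis. A picture is of the moment at which its call begins. There is no depth.
- ctrl.finish_job(): hands the job in; it is judged then, once.
The state is a dict: "time": time; "qpos": joint angles; "qvel": joint speeds; "joint_efforts": joint torques, N m; "position": TCP position; "orientation": TCP orientation; "ft_force": force on the tool from outside, world axes, zero at the start; "wrist_torque": the same for the moment, N m; "width": finger opening in m; "finger_force": force on a finger pad.
Only numpy, scipy, OpenCV 4.12 (cv2) and the standard library are available. Lean on these libraries where they do the work, as an engineer would, in place of code of your own. Each camera call takes 0.05 s, during which the arm holds its last target. There are 200 camera calls.

## Task

Put the filter holder together on its metal base. First fit the blue filter stage onto the base: lower its two lugs through the two slots and turn it clockwise, seen from above, a short quarter turn until it locks against its stop; then lock the white lid onto the blue stage in the same way, leave the whole stack standing locked, and leave the dish, timer, jar and tape where they are.

Things in the scene. Friction and masses are not known exactly. Their poses are not given: they have to be found in the camera images.
- holder_base: Bare metal base of the filter holder, fixed to the desk: round foot 94 mm across, 9 mm high; on it an octagonal socket 63 mm across flats, open at the top 54 mm above the desk. Origin: centre of the underside, z up. Its two slots lie on its +x and -x sides, each marked by an orange upright bar outside. A hose nipple near the foot reaches 55 mm out on +x.
- base_mouth (a point): Centre of the base's mouth, 54 mm above the base's origin. Inside, 1 mm below it, a 6 mm thick lip with a round bore 41 mm wide and two open slots 20 mm wide, edges with a lead-in. Under the lip a channel 56 mm across, floor 25 mm below the mouth. Its stops let a part turn only clockwise seen from above, by 75 degrees from entry (8 degrees the other way); green dots mark the locked place.
- base_slot (a point): Middle of the base's +x slot, 25 mm from the axis at mouth height; the other slot is on the far side, at -x.
- filter_stage: Blue plastic filter stage, loose, about 160 g, 78 mm high, upright on the desk. Origin: centre of its lower end, z up. z = 0 to 22 mm: round spigot 37 mm across, tapered over its last 6 mm. z = 22 (flat shoulder) to 78 mm: octagonal body 63 mm across flats, flats facing its +-x, +-y and diagonals, orange bars on the +x and -x flats. Locked on the base, its origin is 32 mm above the base's.
- stage_lug (a point): Tip of the stage's +x lug, 25.5 mm from the axis; the other points to -x. Lugs are 12 mm wide, from z = 8 to 13 mm. To enter the base the stage's x axis is parallel to the base's x axis, either way round, within about 5 degrees. Side play in the socket about 2 mm, play up and down 2 mm. Only friction keeps a locked part from turning back.
- stage_mouth (a point): Centre of the socket in the top of the stage, 78 mm above the stage's origin. It is the same as the base's socket: slots on the stage's own +x and -x sides, same lip, depth, stops and 75 degree clockwise turn; a wire screen lies on its floor.
- stage_grip (a point): Good TCP point for gripping the stage, on its axis 48 mm above its origin: pinch any two parallel flats from above. Fingertips must stay above the shoulder (z = 22 mm) so that they clear the part below.
- lid: White plastic lid, loose, about 120 g, upright on the desk. Origin: centre of its lower end, z up. Same spigot as the stage (37 mm, z = 0 to 22 mm), octagonal body 63 mm across flats from z = 22 (flat shoulder) to 58 mm, orange bars on its +x and -x flats, closed top with a grey nipple up to z = 68 mm, 18 mm wide. Locked on the stage, its origin is 56 mm above the stage's.
- lid_lug (a point): Tip of the lid's +x lug, 25.5 mm from the axis; the other points to -x; both as on the stage. To enter the stage the lid's x axis is parallel to the stage's x axis, either way round.
- lid_grip (a point): Good TCP point for gripping the lid, on its axis 48 mm above its origin: pinch any two parallel flats from above, fingertips above the shoulder.
- timer: White kitchen-type interval timer with a black dial, 64x64x48 mm; bystander. Origin: centre of the underside.
- cap_dish: Clear round dish with small caps, 90 mm across, 14 mm high; bystander. Origin: centre of the underside.
- wide_jar: White jar with a screw lid, 71 mm across, 125 mm high; bystander. Origin: centre of the underside.
- tape_roll: Roll of tan masking tape lying flat, 98 mm across, 18 mm high; bystander. Origin: centre of the underside.
There are look-alikes about, which are no part of the job. Leave any red look-alike of the filter_stage alone.

How it is judged:
On the way:
1. the blue filter stage is fully down in the base and turned to its stop, with the lid not yet on it (z of filter_stage in the frame of holder_base between 0.0295 and 0.0345 m and horizontal distance between filter_stage and holder_base below 0.005 m and angle between the x axis of filter_stage and the x axis of holder_base, either way round above 1.1 rad and angle between the z axis of filter_stage and the z axis of holder_base, either way round below 0.06 rad and distance between lid and filter_stage above 0.1 m), for 0.2 s.
At the end, for the whole second after the job is handed in: The stage is fully down in the base and the lid fully down in the stage (heights within 2.5 mm, axes within 5 mm and 0.06 rad of each other), each turned at least 63 of its 75 degrees clockwise from the entry position, both at rest and released (z of filter_stage in the frame of holder_base between 0.0295 and 0.0345 m and horizontal distance between filter_stage and holder_base below 0.005 m and angle between the x axis of filter_stage and the x axis of holder_base, either way round above 1.1 rad and angle between the z axis of filter_stage and the z axis of holder_base, either way round below 0.06 rad and z of lid in the frame of filter_stage between 0.0535 and 0.0585 m and horizontal distance between lid and filter_stage below 0.005 m and angle between the x axis of lid and the x axis of filter_stage, either way round above 1.1 rad and angle between the z axis of lid and the z axis of filter_stage, either way round below 0.06 rad and linear speed of each of filter_stage, lid below 0.02 m/s); the robot touches nothing.
It fails at once if the timer is pushed more than 30 mm from its place (distance of timer from where it was at the start of the episode above 0.03 m).
It fails at once if the cap dish is pushed more than 30 mm from its place (distance of cap_dish from where it was at the start of the episode above 0.03 m).
It fails at once if the wide jar is pushed more than 30 mm from its place (distance of wide_jar from where it was at the start of the episode above 0.03 m).
It fails at once if the tape roll is pushed more than 30 mm from its place (distance of tape_roll from where it was at the start of the episode above 0.03 m).
It also fails if it takes over 61 s, if anything falls off the work surface, if the arm or the gripper's body presses on something with over 40 N, if the wrist force passes 120 N, or if a joint passes its speed limit or range.

## Working session

There is one attempt and no reset: what is moved stays moved. The work goes in short steps, Python scripts to look and compute and a shell command to move; the robot and the scene stay as the last step left them, time stands still between calls to the robot, and variables do not carry over. Pictures are saved under pics/ and viewed, at most 10 in all, crops included, and the job is handed in when it is done.

```bash
ls; mkdir -p pics; cat > h.py <<'E'
import numpy as np, cv2
from bench import ctrl
def grab(n,f):
    im=ctrl.get_image(n); cv2.imwrite('pics/'+f,im['pixels'][:,:,::-1]); 
    np.savez('pics/'+f+'.npz',**{k:im[k] for k in ('pixels','fx','fy','cx','cy','T')}); return im
def load(f): return dict(np.load('pics/'+f+'.npz'))
def ray(im,u,v,fish=False):
    x=(u-im['cx'])/im['fx'];y=(v-im['cy'])/im['fy']
    if fish:
        r=np.hypot(x,y); s=np.sin(r)/r if r>1e-9 else 1; d=np.array([x*s,-y*s,-np.cos(r)])
    else: d=np.array([x,-y,-1.])
    return im['T'][:3,3], im['T'][:3,:3]@d
def onz(im,u,v,z,fish=False):
    o,d=ray(im,u,v,fish); return o+d*(z-o[2])/d[2]
E
python3 - <<'E'
from h import *
a=grab('scene','s0.png');b=grab('side','d0.png');w=grab('wrist','w0.png')
c=np.hstack([a['pixels'],b['pixels']])[:,:,::-1]
cv2.imwrite('pics/all0.png',c[:, :])
for i in (a,b,w): print(np.round(i['T'],3).tolist(),i['fx'],i['cx'],i['cy'])
print(ctrl.get_state())
E
```

```text
pics
[[0.884, 0.253, -0.392, 0.191], [-0.466, 0.448, -0.763, -0.751], [-0.017, 0.858, 0.514, 0.568], [0.0, 0.0, 0.0, 1.0]] 381.23732901032895 275.703172213776 210.35480802950906
[[-0.954, 0.2, -0.222, 0.343], [-0.299, -0.595, 0.746, 0.764], [0.017, 0.778, 0.628, 0.708], [0.0, 0.0, 0.0, 1.0]] 470.84776265285166 280.72167881126575 210.019629563277
[[0.35, -0.902, -0.252, 0.115], [0.937, 0.337, 0.095, 0.518], [-0.001, -0.269, 0.963, 0.385], [0.0, 0.0, 0.0, 1.0]] 325.19226210127806 275.2005839480302 207.3015786467552
{'time': 0.15, 'qpos': array([ 1.06702739e+00,  3.42569569e-01,  1.52477857e+00, -9.46583383e-07,
        1.27538410e+00, -1.45980453e-01]), 'qvel': array([-5.38539017e-05, -1.08752290e-03, -3.90440873e-03,  6.20051986e-04,
        9.84505938e-04,  1.26169847e-03]), 'joint_efforts': array([ 1.31333858e-03, -4.31468296e+01, -2.44352031e+01,  7.18146516e-02,
        5.37125696e-02, -1.04388323e-04]), 'position': array([0.18369466, 0.49152539, 0.24500766]), 'orientation': array([-3.14046505e+00, -1.64872524e-04,  2.78380436e+00]), 'ft_force': array([-0.15430366,  0.2613757 , -0.40352998]), 'wrist_torque': array([-0.01703351, -0.0043948 , -0.03143629]), 'finger_force': 0.0, 'width': 0.09215746518093564}
```

View pics/s0.png

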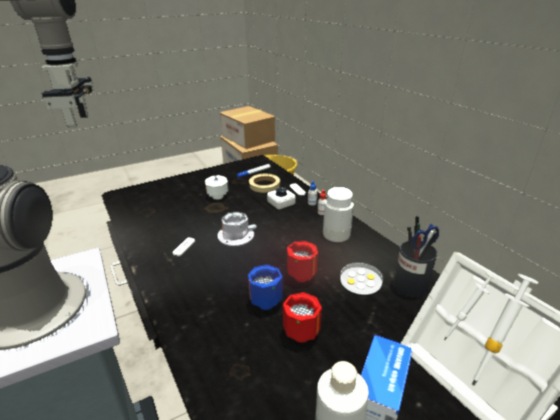

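View pics/d0.png

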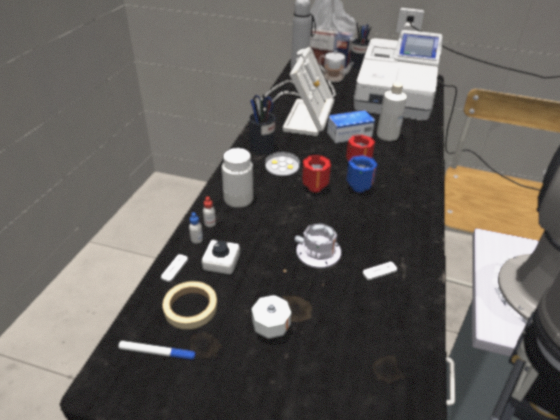

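Scene (s0): candidates for the stage are blue (265,287), red look-alikes (302,261) and (302,318). I choose the blue one. Side view (d0): blue at (361,173), base (319,243), white lid (271,316), timer (221,257), tape (190,305), jar (238,178), dish (282,163). I check these in one close crop.

```bash
python3 - <<'E'
from h import *
a=load('s0.png');b=load('d0.png')
def crop(im,u,v,r=33): 
    return cv2.resize(np.ascontiguousarray(im['pixels'][v-r:v+r,u-r:u+r,::-1]),(390,300) if 0 else (300,300),interpolation=cv2.INTER_CUBIC)
cv2.imwrite('pics/c0.png',np.vstack([np.hstack([crop(a,265,287),crop(b,361,173)]),np.hstack([crop(b,319,243),crop(b,271,316)])]))
for n,im in (('scene',a),('side',b)):
    h=cv2.cvtColor(im['pixels'],cv2.COLOR_RGB2HSV)
    m=cv2.inRange(h,(105,120,50),(125,255,255))
    k,l,s,c=cv2.connectedComponentsWithStats(m)
    for i in range(1,k):
        if s[i,4]>150: print(n,'blue',s[i],c[i], onz(im,*c[i],0.05))
print('lid',onz(b,271,308,.058),onz(a,217,181,.058),'base',onz(b,320,236,.054),onz(a,236,220,.054))
print('stage top',onz(b,361,163,.078),onz(a,265,273,.078))
print('red',onz(b,317,163,.078),onz(b,361,143,.078),'jar',onz(b,237,157,.125),'timer',onz(b,221,250,.04),'dish',onz(b,282,162,.01),'tape',onz(b,190,303,.018))
E
```

```text
scene blue [ 247  264   36   46 1140] [265.53421053 286.78596491] [ 0.43165278 -0.23286477  0.05      ]
scene blue [ 361  335   51   79 1104] [389.42210145 365.34782609] [ 0.52161312 -0.48718297  0.05      ]
side blue [330 111  43  16 456] [351.39035088 118.02631579] [ 0.50771046 -0.49596071  0.05      ]
side blue [347 156  31  37 792] [360.46212121 172.96338384] [ 0.43265952 -0.21939568  0.05      ]
side blue [171 348  25  12 220] [182.55909091 353.48636364] [0.61633206 0.38409247 0.05      ]
lid [0.50822472 0.25804419 0.058     ] [0.50689046 0.24423657 0.058     ] base [0.4720439  0.04376476 0.054     ] [0.4741482  0.01925001 0.054     ]
stage top [ 0.43504704 -0.22077916  0.078     ] [ 0.43535931 -0.22501745  0.078     ]
red [ 0.53710107 -0.18595975  0.078     ] [ 0.45134569 -0.31506576  0.078     ] jar [ 0.70211868 -0.08011428  0.125     ] timer [0.65655154 0.13373941 0.04      ] dish [ 0.64896975 -0.26272536  0.01      ] tape [0.66574278 0.262784   0.018     ]
```

View pics/c0.png

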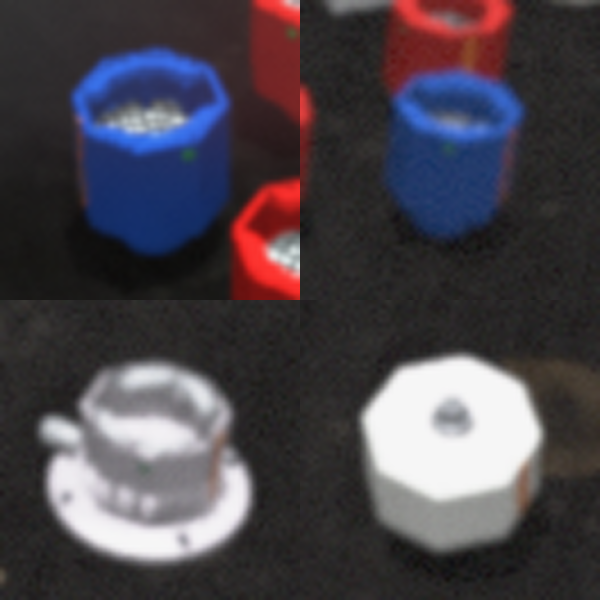

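The crop confirms the blue stage: screen inside, orange bars at left in the scene view and at right in the side view. The base has its nipple (+x) at left in the side view and a bar at right, and the lid's bar is at lower right. I move over the work for wrist views.

```bash
for i in 1 2 3 4; do python3 -m pendant '[[[-0.45,-0.22,0],0,0],[[-0.88,-0.45,0],0,0],[[-0.88,-0.45,0],0,0]]' | tail -c 300; done; python3 -c "
from h import *; grab('wrist','w1.png')"
for i in 1 2; do python3 -m pendant '[[[-0.17,-0.47,0],0,0],[[-0.35,-0.94,0],0,0],[[-0.35,-0.94,0],0,0]]' | tail -c 300; done; python3 -c "
from h import *; ctrl.get_image; a=load('w1.png');b=grab('wrist','w2.png'); print(np.round(b['T'],3),ctrl.get_state()['qpos'])
cv2.imwrite('pics/w12.png',cv2.resize(np.vstack([a['pixels'],b['pixels']])[:,:,::-1],None,fx=.71,fy=.71,interpolation=cv2.INTER_AREA))"
```

```text
time: 0.45
position: [0.2533, 0.4154, 0.2453]
orientation: [-3.14, 0.001, 2.779]
ft_force: [-0.5, -0.6, -0.5]
width: 0.0918
finger_force: 0.0
time: 0.75
position: [0.32, 0.3428, 0.2454]
orientation: [-3.141, 0.001, 2.778]
ft_force: [-0.5, 0.7, -1.1]
width: 0.0917
finger_force: 0.0
time: 1.05
position: [0.3866, 0.2703, 0.2454]
orientation: [-3.141, 0.001, 2.779]
ft_force: [-0.7, -0.6, -0.3]
width: 0.0917
finger_force: 0.0
time: 1.35
position: [0.4531, 0.1977, 0.2452]
orientation: [-3.141, 0.001, 2.779]
ft_force: [-0.3, 1.4, -0.1]
width: 0.0921
finger_force: 0.0
time: 1.7
position: [0.4495, 0.0973, 0.2454]
orientation: [-3.14, -0.001, 2.78]
ft_force: [-0.2, 1.0, -1.0]
width: 0.0916
finger_force: 0.0
time: 2.0
position: [0.4502, -0.0029, 0.2455]
orientation: [-3.141, 0.0, 2.78]
ft_force: [0.1, 1.8, 0.3]
width: 0.0917
finger_force: 0.0
[[ 0.354 -0.901 -0.252  0.382]
 [ 0.935  0.341  0.096  0.024]
 [-0.    -0.27   0.963  0.385]
 [ 0.     0.     0.     1.   ]] [-1.72844214e-01  2.04666144e-01  1.71585942e+00  9.13311443e-04
  1.22133972e+00 -1.38287068e+00]
```

View pics/w12.png

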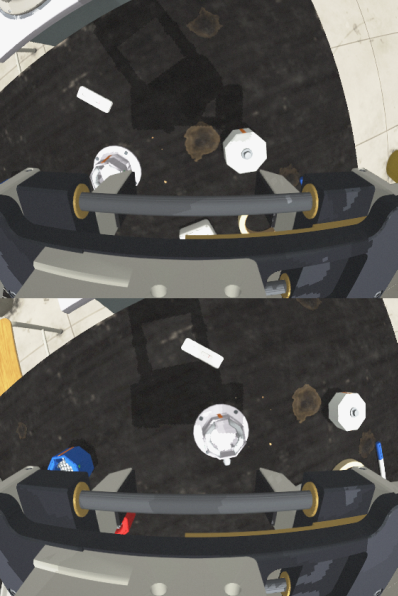

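The base is clear in w2 (full-scale about (312,190)) and the lid in w1 at (345,212). I move so the stage is in the same part of the view, then measure all three.

```bash
for i in 1 2 3; do python3 -m pendant '[[[-0.1,-0.4,0],0,0],[[-0.2,-0.8,0],0,0],[[-0.2,-0.8,0],0,0]]' | sed -n 2p; done; python3 - <<'E'
from h import *
grab('wrist','w3.png')
def big(im,u,v,r=50,s=6):
    u,v=int(u),int(v); return cv2.resize(np.ascontiguousarray(im['pixels'][v-r:v+r,u-r:u+r,::-1]),(400,300) if 0 else (300,300),interpolation=cv2.INTER_CUBIC)
a,b,c=load('w1.png'),load('w2.png'),load('w3.png')
h=cv2.cvtColor(c['pixels'],cv2.COLOR_RGB2HSV); m=cv2.inRange(h,(105,120,50),(125,255,255))
k,l,s,ce=cv2.connectedComponentsWithStats(m); i=1+np.argmax(s[1:,4]); print(s[i],ce[i])
cv2.imwrite('pics/c1.png',np.vstack([np.hstack([big(a,345,212),big(b,312,190)]),np.hstack([big(c,*ce[i]),big(b,490,160)])]))
print(ctrl.get_state()['position'])
E
```

```text
position: [0.4411, -0.0832, 0.2455]
position: [0.4323, -0.1652, 0.2454]
position: [0.4234, -0.2472, 0.2453]
[ 264  155   68   73 1815] [297.93719008 188.33553719]
[ 0.42335179 -0.24525457  0.24515174]
```

View pics/c1.png

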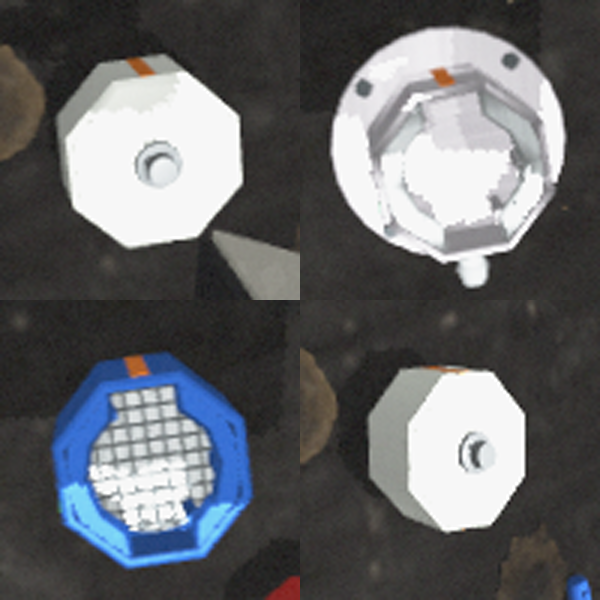

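The views are clear, with each part's bar toward image-up. I enlarge the base and stage once to pick the rim vertices.

```bash
python3 - <<'E'
from h import *
def big(im,u,v,s,r=40):
    p=cv2.resize(np.ascontiguousarray(im['pixels'][v-r:v+r,u-r:u+r,::-1]),(400,400),interpolation=cv2.INTER_CUBIC)
    p=np.clip(255*(p/255.)**s,0,255).astype(np.uint8)
    for t in range(0,400,50): cv2.line(p,(t,0),(t,6 if t%100 else 12),(0,255,255),1); cv2.line(p,(0,t),(6 if t%100 else 12,t),(0,255,255),1)
    return p
b,c=load('w2.png'),load('w3.png')
cv2.imwrite('pics/c2.png',np.hstack([big(b,312,190,2.),big(c,298,188,1.)]))
E
```

```text
(no output)
```

View pics/c2.png

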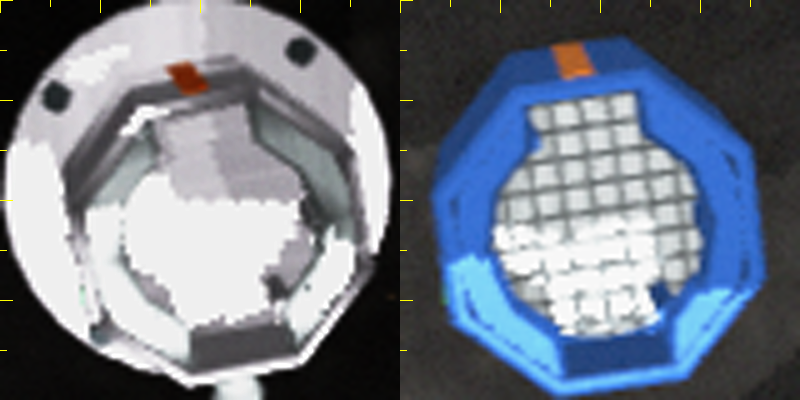

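```bash
cat >> h.py <<'E'
def octo(im,pts,u0,v0,s,z):
    # pts: 8 vertices clockwise in image, first = end of bar edge (left), second = right end
    P=np.array([onz(im,u0+x/s,v0+y/s,z,True)[:2] for x,y in pts]); q=P[:,0]+1j*P[:,1]
    c=q.mean(); k=np.arange(8); sg=-1
    a=((q-c)*np.exp(-1j*sg*k*np.pi/4)).mean(); res=abs(q-c-a*np.exp(1j*sg*k*np.pi/4))
    bar=np.angle(a)+sg*np.pi/8
    return c,abs(a),np.degrees(bar),np.round(res*1000,1)
E
python3 - <<'E'
from h import *
a,b,c=load('w1.png'),load('w2.png'),load('w3.png')
print('lid',octo(a,[(100,80),(183,71),(238,106),(242,182),(198,238),(130,247),(75,206),(68,130)],295,162,3,.058))
print('base',octo(b,[(143,106),(247,82),(345,155),(372,262),(298,366),(190,385),(100,335),(75,210)],272,150,5,.054))
print('stage',octo(c,[(95,103),(237,70),(352,160),(363,283),(287,377),(158,395),(50,318),(40,205)],258,148,5,.078))
for q in [(3,185),(390,190),(55,97),(300,52)]: print(onz(b,272+q[0]/5,150+q[1]/5,.009,True))
print('base nip',onz(b,272+238/5,150+392/5,.015,True), 'stage bar', onz(c,258+175/5,148+77/5,.078,True))
print('base bar', onz(b,272+190/5,150+93/5,.054,True),'lidbar',onz(a,295+145/3,162+75/3,.058,True))
E
```

```text
lid (np.complex128(0.5054469370425594+0.26027554982617385j), np.float64(0.034455627519780076), np.float64(-191.52793618362682), array([3.4, 1.5, 1.4, 1.1, 1.3, 0.7, 1. , 3.1]))
base (np.complex128(0.47414042638418674+0.034973896652961245j), np.float64(0.03281586376911051), np.float64(-188.07727563913127), array([2.2, 1.9, 1.4, 0.8, 1.9, 0.3, 2.5, 1.3]))
stage (np.complex128(0.432542916765625-0.22664848470885934j), np.float64(0.03323115492616006), np.float64(-191.2555058183223), array([2.9, 1.4, 1.9, 1. , 0.8, 0.7, 2. , 1.6]))
[ 0.4557777  -0.00792008  0.009     ]
[0.4894842  0.07888647 0.009     ]
[0.44038476 0.01093966 0.009     ]
[0.4503058  0.06872822 0.009     ]
base nip [0.52253563 0.02769394 0.015     ] stage bar [ 0.40075189 -0.22003343  0.078     ]
base bar [0.44230401 0.03887163 0.054     ] lidbar [0.47497682 0.26589316 0.058     ]
```

Measured: base (0.473, 0.035) with yaw about −8°, stage (0.4325, −0.2266) with yaw about −11.5°, and lid (0.5055, 0.260) with yaw about −11.5°. The foot chord is 93 mm across (94 given), and the rim radii are 33–34.5 mm (34.1 expected). I'll grip the stage on the flats facing 33.5°, away from the red parts, so the tool yaw is 123.5°.

```bash
python3 -m pendant '[[[0,0.22,0.2],0.14,0.15],[[0,0.22,0.5],0.28,0.15],[[0,0.22,0.9],0.42,0.15],[[0,0.22,0.9],0.56,0.15],[[0,0.22,0.9],0.6,0.15],[[0,0.22,0.9],0.6,0.15]]'
python3 - <<'E'
from h import *
w=grab('wrist','w4.png'); s=ctrl.get_state(); print(s['position'],np.degrees(s['orientation']))
yaw=s['orientation'][2]; d=np.array([.4325,-.2266])-s['position'][:2]
print('tool xy',d@[np.cos(yaw),np.sin(yaw)],d@[np.sin(yaw),-np.cos(yaw)])
side=grab('side','d4.png')
cv2.imwrite('pics/c4.png',np.hstack([cv2.resize(w['pixels'],(400,300)),cv2.resize(side['pixels'][60:240,240:480],(400,300))])[:,:,::-1])
E
```

```text
time: 3.6
position: [0.4309, -0.2228, 0.1553]
orientation: [3.141, -0.002, 2.158]
ft_force: [-0.2, 0.6, 0.2]
width: 0.0779
finger_force: 0.0
[ 0.43090423 -0.22328355  0.15556155] [ 1.79966380e+02 -4.58208510e-02  1.23709475e+02]
tool xy -0.0036444523272558833 -0.0005131051366707829
```

View pics/c4.png

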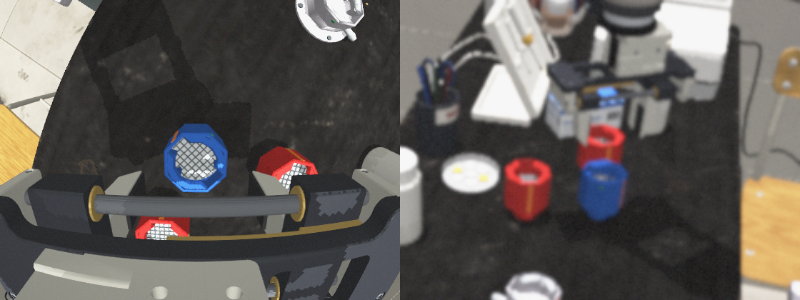

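The stage sits midway between the fingers at w4 (261,220), and both reds are clear. I descend and grip.

```bash
python3 -m pendant '[[[-0.04,0,0.3],0,0.15],[[-0.04,0,0.6],0,0.15],[[-0.04,0,0.9],0,0.15],[[-0.04,0,0.9],0,0.15]]' | sed -n '2p;4,6p'; python3 -m pendant '[[[0,0,0.1],0,0.15],[[0,0,0.17],0,0.15],[[0,0,0.17],0,0.15],[[0,0,0.17],0,1],[[0,0,0.17],0,1],[[0,0,0.17],0,1],[[0,0,0.17],0,1],[[0,0,0.17],0,1],[[0,0,0.17],0,1]]'
```

```text
position: [0.4307, -0.227, 0.0628]
ft_force: [-0.8, -0.4, 0.5]
width: 0.0781
finger_force: 0.0
time: 5.0
position: [0.4327, -0.2295, 0.0491]
orientation: [3.141, 0.001, 2.155]
ft_force: [0.3, 1.3, 5.9]
width: 0.0629
finger_force: 30.0
```

```bash
python3 -m pendant '[[[0,0,-0.3],0,1],[[0,0,-0.6],0,1],[[0,0,-1.0],0,1],[[0,0,-1.0],0,1]]' | sed -n '2p;4,6p'; python3 -m pendant '[[[0.25,0.22,0],0,1],[[0.5,0.45,0],0,1],[[0.75,0.67,0],0,1],[[0.98,0.89,0],0,1],[[0.98,0.89,0],0,1]]' | sed -n '2p;4,6p';  python3 -m pendant '[[[0.25,0.22,0],-0.06,1],[[0.5,0.45,0],-0.06,1],[[0.75,0.67,0],-0.06,1],[[0.98,0.89,0],-0.06,1],[[0.98,0.89,0],-0.06,1],[[0.98,0.89,0],-0.06,1]]'
python3 - <<'E'
from h import *
P=[]
for i in range(3):
    w=grab('wrist','w5.png'); s=ctrl.get_state(); P.append(s['position']); print(s['position'],np.degrees(s['orientation'][2]),w['T'][:3,3])
sd=grab('side','d5.png')
a=w['pixels'][90:300,180:390]; b=sd['pixels'][150:290,250:390]
cv2.imwrite('pics/c5.png',np.hstack([cv2.resize(a,(400,400)),cv2.resize(b,(400,400),interpolation=cv2.INTER_CUBIC)])[:,:,::-1])
E
```

```text
position: [0.4344, -0.2308, 0.1528]
ft_force: [0.6, 0.3, -2.0]
width: 0.0627
finger_force: 30.0
position: [0.4518, -0.0952, 0.1475]
ft_force: [-0.3, -0.8, -1.5]
width: 0.0627
finger_force: 30.0
time: 6.5
position: [0.4722, 0.0324, 0.1478]
orientation: [-3.14, -0.001, 2.22]
ft_force: [-0.2, 0.0, -2.0]
width: 0.0628
finger_force: 30.0
[0.47220622 0.03178132 0.14787389] 127.117323037682 [0.4278585  0.09091651 0.28738264]
[0.47228237 0.03149018 0.14801907] 127.06043354019323 [0.42793386 0.09040938 0.28750369]
[0.47232006 0.03134844 0.14812801] 127.02497355978694 [0.42801687 0.09013414 0.28763958]
```

View pics/c5.png

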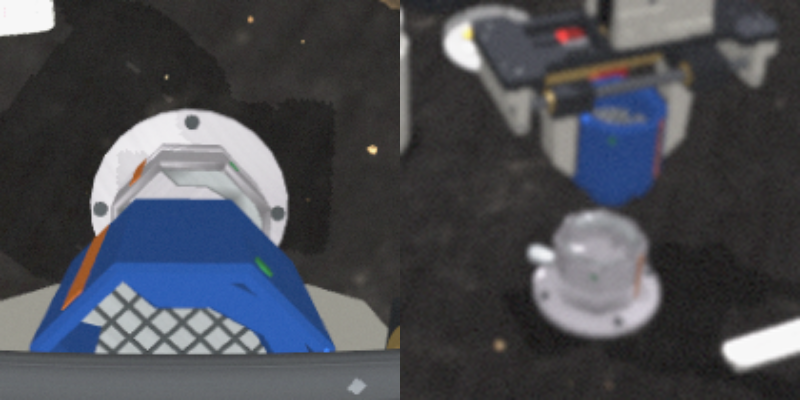

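The wrist crop shows the stage hanging straight above the base, slightly off. I use the facing edges (base rim crop (163,147)–(224,147), stage shoulder (133,201)–(228,201), stage rim (108,266)–(247,262)) to get the stage-to-base offset.

```bash
python3 - <<'E'
from h import *
w=load('w5.png'); p=np.array([.4723,.0313]); yaw=np.radians(127.0)
ex=np.array([np.cos(yaw),np.sin(yaw)]); ey=np.array([np.sin(yaw),-np.cos(yaw)])
for n,pts,z in (('base',[(163,147),(224,147)],.054),('shoulder',[(133,201),(228,201)],.121),('rim',[(108,266),(247,262)],.177)):
    P=np.array([onz(w,180+x*.525,90+y*.525,z,True)[:2]-p for x,y in pts]); e=P[1]-P[0]
    print(n,'tool xy mm',np.round(np.c_[P@ex,P@ey]*1000,1).tolist(),'len',np.linalg.norm(e),'edge dir vs tool y deg',np.degrees(np.arctan2(e@ex,e@ey)))
d=np.array([.473,.035])-p; print(d@ex*1000,d@ey*1000)
E
```

```text
base tool xy mm [[38.6, -7.1], [38.6, 16.2]] len 0.023234173273507765 edge dir vs tool y deg 0.15136328042585756
shoulder tool xy mm [[33.5, -13.4], [33.6, 12.9]] len 0.026332983292462614 edge dir vs tool y deg 0.059123903282814694
rim tool xy mm [[34.3, -14.0], [35.1, 12.5]] len 0.02642637164051593 edge dir vs tool y deg 1.8299641283784103
2.533680870968564 2.785760442695668
```

```bash
python3 - <<'E'
from h import *
w=load('w5.png'); p=np.array([.4723,.0313]); yaw=np.radians(127.0)
ex=np.array([np.cos(yaw),np.sin(yaw)]); ey=np.array([np.sin(yaw),-np.cos(yaw)])
for n,q,z in (('foot top',(192,109),.009),('foot left',(91,195),.009),('foot right',(288,195),.009),('wall 147',(193,147),.009),('rim@165',(193,165),.054),('rim@155',(193,155),.054)):
    P=onz(w,180+q[0]*.525,90+q[1]*.525,z,True)[:2]-p; print(n,np.round([P@ex*1000,P@ey*1000],1))
# foot circle by mask: white pixels contour on the free upper arc
g=cv2.cvtColor(w['pixels'],cv2.COLOR_RGB2HSV); m=((g[...,2]>110)&(g[...,1]<60)).astype(np.uint8)
m[:140]=0;m[205:]=0;m[:,:222]=0;m[:,338:]=0
pts=[]
for u in range(228,332):
    v=np.flatnonzero(m[:,u])
    if len(v) and v[0]<196 and v[0]>140:
        P=onz(w,u,v[0]-.5,.009,True)[:2]-p; pts.append([P@ex,P@ey])
pts=np.array(pts)
from scipy.optimize import least_squares
f=lambda c:np.hypot(*(pts-c).T)-.047
r=least_squares(f,[0,0],loss='soft_l1',f_scale=.001); print(len(pts),r.x*1000,np.abs(f(r.x)).mean()*1000)
cv2.imwrite('pics/c6.png',cv2.resize(np.ascontiguousarray(w['pixels'][140:210,215:345,::-1]),(780,420),interpolation=cv2.INTER_CUBIC))
E
```

```text
foot top [49.2  4.7]
foot left [  9.5 -42.1]
foot right [ 9.6 49.6]
wall 147 [31.8  5.2]
rim@165 [31.6  4.4]
rim@155 [35.5  4.4]
103 [2.33191685 3.25647304] 0.32549752931708487
```

View pics/c6.png

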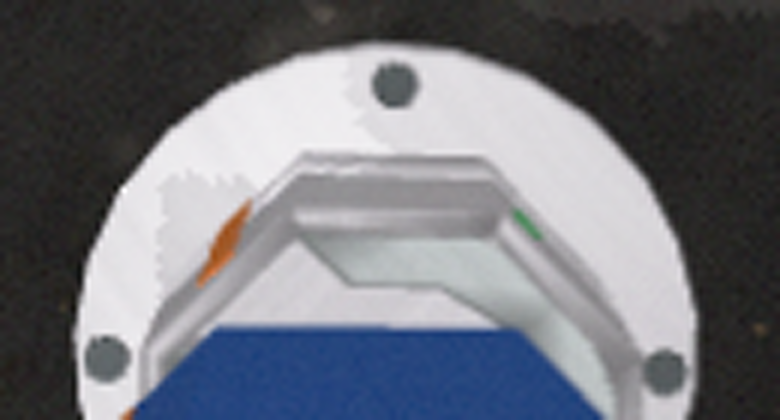

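The foot circle gives the base centre at (+2.3, +3.3) mm from the TCP, with a fit error of 0.3 mm. The stage sits at about (+2.3, −0.3) mm, and the edges are parallel within 1°. I shift +3.3 mm along tool y and lower.

```bash
python3 -m pendant '[[[0,0.03,0],0,1],[[0,0.03,0.2],0,1],[[0,0.03,0.4],0,1],[[0,0.03,0.4],0,1]]' | sed -n '2p;4,6p'; python3 -m pendant '[[[0,0,0.06],0,1],[[0,0,0.12],0,1],[[0,0,0.18],0,1],[[0,0,0.18],0,1]]'| sed -n '2p;4,6p'
```

```text
position: [0.4735, 0.034, 0.1066]
ft_force: [-0.2, 0.1, -1.1]
width: 0.0627
finger_force: 30.0
position: [0.4748, 0.0342, 0.0901]
ft_force: [0.4, 0.8, -2.2]
width: 0.0627
finger_force: 30.0
```

```bash
python3 -m pendant '[[[0,0,0.05],0,1],[[0,0,0.09],0,1],[[0,0,0.09],0,1],[[0,0,0.09],0,1]]'| sed -n '2p;4,6p'
```

```text
position: [0.475, 0.0343, 0.0815]
ft_force: [0.3, -0.4, -2.4]
width: 0.0629
finger_force: 30.0
```

```bash
python3 -m pendant '[[[0,0,0.01],0,1],[[0,0,0.015],0,1],[[0,0,0.015],0,1]]'| sed -n '2p;4,6p'; python3 -m pendant '[[[0,0,0],0.13,1],[[0,0,0],0.26,1],[[0,0,0],0.39,1],[[0,0,0],0.52,1],[[0,0,0],0.6,1],[[0,0,0],0.6,1]]'; python3 -c "
from bench import ctrl; print(ctrl.get_state()['wrist_torque'])"
```

```text
position: [0.4751, 0.0342, 0.0811]
ft_force: [-1.7, -0.9, 9.2]
width: 0.0625
finger_force: 30.0
time: 8.8
position: [0.4753, 0.0338, 0.0811]
orientation: [3.14, 0.001, 1.588]
ft_force: [-2.1, -2.3, 7.4]
width: 0.0629
finger_force: 30.0
[-0.53785264  0.58929733 -0.15187215]
```

Seated at 9 N and turning freely. I continue to the stop.

```bash
python3 -m pendant '[[[0,0,0],0.13,1],[[0,0,0],0.26,1],[[0,0,0],0.39,1],[[0,0,0],0.52,1],[[0,0,0],0.6,1],[[0,0,0],0.65,1],[[0,0,0],0.68,1],[[0,0,0],0.7,1],[[0,0,0],0.7,1]]'; python3 -c "
from bench import ctrl; print(ctrl.get_state()['wrist_torque'])"
```

```text
time: 9.7
position: [0.4733, 0.0345, 0.081]
orientation: [-3.139, 0.002, 0.857]
ft_force: [-8.9, -0.6, 14.8]
width: 0.0629
finger_force: 30.0
[0.00392467 1.62644162 0.15072656]
```

```bash
python3 -m pendant '[[[0,0,0],0.05,1],[[0,0,0],0.05,1],[[0,0,0],0.05,1]]' | sed -n '2,4p'; python3 -c "
from bench import ctrl; print(ctrl.get_state()['wrist_torque'])"
```

```text
position: [0.4728, 0.0344, 0.0811]
orientation: [-3.139, 0.003, 0.807]
ft_force: [-10.7, 0.6, 18.1]
[-0.00506958  1.86608353  0.63074523]
```

Torque rose sharply, so the stage is at its stop. I release, lift, and check the bar position numerically.

```bash
python3 -m pendant '[[[0,0,0],0,0.1],[[0,0,0],0,0],[[0,0,0],0,0],[[0,0,0],0,0],[[0,0,0],0,0]]' | sed -n '2,6p';python3 -m pendant '[[[0,0,-0.3],0,0],[[0,0,-0.6],0,0],[[0,0,-0.95],0,0],[[0,0,-0.95],0,0]]' | sed -n '2,6p';
python3 -m pendant '[[[-0.2,0,-0.2],-0.14,0],[[-0.4,0,-0.4],-0.28,0],[[-0.6,0,-0.6],-0.42,0],[[-0.6,0,-0.6],-0.5,0],[[-0.6,0,-0.6],-0.5,0]]' | sed -n '2,6p'
python3 - <<'E'
from h import *
for n,z in (('wrist',.11),('side',.07),('scene',.07)):
    w=grab(n,n+'7.png'); g=cv2.cvtColor(w['pixels'],cv2.COLOR_RGB2HSV); f=n=='wrist'
    for c,lo,hi in (('blue',(105,120,50),(125,255,255)),('orange',(5,110,80),(18,255,255)),('green',(50,80,40),(80,255,255))):
        k,l,s,ce=cv2.connectedComponentsWithStats(cv2.inRange(g,lo,hi))
        for i in range(1,k):
            if s[i,4]>=6:
                P=onz(w,*ce[i],z,f)
                if np.hypot(*(P[:2]-[.473,.035]))<.07: print(n,c,s[i],np.round(ce[i],1),np.round(P,4))
print(ctrl.get_state()['position'],ctrl.get_state()['orientation'])
E
```

```text
position: [0.4751, 0.0342, 0.0799]
orientation: [-3.142, -0.0, 0.805]
ft_force: [0.1, -1.3, 0.7]
width: 0.0912
finger_force: 0.0
position: [0.4775, 0.0341, 0.1791]
orientation: [3.135, -0.006, 0.805]
ft_force: [1.0, 0.4, 0.1]
width: 0.0916
finger_force: 0.0
position: [0.4331, -0.0093, 0.2349]
orientation: [3.141, -0.0, 1.328]
ft_force: [-0.1, -0.6, -1.1]
width: 0.0917
finger_force: 0.0
wrist blue [ 270  102   82   81 1212] [313.3 149.3] [0.4742 0.0303 0.11  ]
wrist blue [320 109   6   4  10] [322.8 110.5] [0.489  0.0596 0.11  ]
wrist blue [335 117  13  39  82] [342.6 135.8] [0.5004 0.0358 0.11  ]
wrist blue [274 137   4  12  22] [275.6 141.6] [0.4458 0.0436 0.11  ]
wrist blue [337 157   5   7  11] [339.  160.3] [0.4932 0.0166 0.11  ]
side blue [304 203  35  40 899] [320.9 221.6] [0.4778 0.017  0.07  ]
side orange [317 226   3  16  26] [318.  233.7] [0.4743 0.0558 0.07  ]
scene blue [218 192  30  32 675] [232.4 206.9] [0.4819 0.0587 0.07  ]
scene orange [238 207   3  15  21] [238.9 213.5] [0.4836 0.0201 0.07  ]
[ 0.43314099 -0.00877807  0.23421202] [-3.14011923e+00 -7.24850192e-05  1.32625510e+00]
```

```bash
python3 - <<'E'
from h import *
B=np.array([.4737,.0347])
for n in('side','scene'):
    w=load(n+'7.png'); g=cv2.cvtColor(w['pixels'],cv2.COLOR_RGB2HSV); m=cv2.inRange(g,(5,110,80),(18,255,255))
    x0,y0=(310,215) if n=='side' else (230,200); ys,xs=np.nonzero(m[y0:y0+40,x0:x0+20]); 
    P=onz(w,xs.mean()+x0,ys.mean()+y0,.082)[:2]-B; print(n,P,np.degrees(np.arctan2(P[1],P[0])))
# wrist: rim octagon from blue+screen hull; lighter rim only
w=load('wrist7.png'); g=cv2.cvtColor(w['pixels'],cv2.COLOR_RGB2HSV)
m=cv2.inRange(g,(103,100,50),(125,255,255)); m[:, :255]=0; m[:95]=0; m[190:]=0; m[:,365:]=0
v=g[...,2][m>0]; print(np.percentile(v,[5,25,50,75,95]))
m2=((m>0)&(g[...,2]>150)).astype(np.uint8)
for mm in (m,m2):
    h=cv2.convexHull(np.argwhere(mm>0)[:,::-1].astype(np.int32)); a=cv2.approxPolyDP(h,3,True)[:,0]
    Q=np.array([onz(w,u,vv,.11,True)[:2]-B for u,vv in a]); print(a.tolist()); print(np.round(1000*np.c_[np.hypot(*Q.T),np.degrees(np.arctan2(Q[:,1],Q[:,0]))/1000],1).tolist())
cv2.imwrite('pics/c7.png',cv2.resize(np.ascontiguousarray(w['pixels'][95:185,260:360,::-1]),(667,600),interpolation=cv2.INTER_CUBIC))
E
```

```text
side [-0.0018184   0.03447284] 93.01947733180958
scene [ 0.00288237 -0.03316624] -85.03309530700368
[115.   153.75 211.   243.   247.  ]
[[351, 147], [337, 173], [306, 182], [279, 168], [270, 137], [284, 111], [315, 102], [342, 115]]
[[33.1, -16.7], [32.3, -61.1], [31.7, -111.1], [33.0, -157.1], [34.2, 156.5], [35.0, 116.0], [34.7, 72.0], [35.0, 30.9]]
[[351, 146], [335, 172], [308, 181], [279, 168], [270, 137], [284, 111], [315, 102], [342, 116]]
[[33.1, -15.2], [30.5, -62.4], [30.7, -108.2], [33.0, -157.1], [34.2, 156.5], [35.0, 116.0], [34.7, 72.0], [34.4, 29.9]]
```

The bars lie at 93° and −85° and the rim vertices agree, so the stage x axis is at −86°, locked and about 78° from entry. Its centre is (0.474, 0.035). Next, the lid.

```bash
for i in 1 2; do python3 -m pendant '[[[0.5,0.01,0],0,0],[[0.93,0.02,0],0,0],[[0.93,0.02,0],0,0]]' | sed -n '2p'; done; python3 -m pendant '[[[0.5,0.01,0],-0.14,0.1],[[0.93,0.02,0],-0.28,0.1],[[0.93,0.02,0.2],-0.42,0.1],[[0.93,0.02,0.5],-0.56,0.1],[[0.93,0.02,0.8],-0.7,0.1],[[0.93,0.02,0.8],-0.79,0.1],[[0.93,0.02,0.8],-0.79,0.1]]'
cat > lid.py <<'E'
from h import *
w=grab('wrist','w8.png'); s=ctrl.get_state(); p=s['position'][:2]; yaw=s['orientation'][2]; print(s['position'],np.degrees(yaw))
g=cv2.cvtColor(w['pixels'],cv2.COLOR_RGB2HSV)
m=((g[...,2]>200)&(g[...,1]<40)).astype(np.uint8)
k,l,st,ce=cv2.connectedComponentsWithStats(m); 
for i in range(1,k):
    if st[i,4]>400:
        P=onz(w,*ce[i],.058,True)[:2]; print(st[i],np.round(P,3))
        if np.hypot(*(P-[.5055,.26]))<.04:
            a=cv2.approxPolyDP(cv2.convexHull(np.argwhere(l==i)[:,::-1].astype(np.int32)),3,True)[:,0]
            Q=np.array([onz(w,u,v,.058,True)[:2] for u,v in a]); c=(Q.max(0)+Q.min(0))/2; d=Q-c
            print(a.tolist(),c,np.round(np.hypot(*d.T)*1000,1),np.round(np.degrees(np.arctan2(d[:,1],d[:,0])),1)); e=c-p
            print('tool xy mm',1000*(e@[np.cos(yaw),np.sin(yaw)]),1000*(e@[np.sin(yaw),-np.cos(yaw)]))
        
E
python3 lid.py
```

```text
position: [0.4582, 0.0848, 0.2342]
position: [0.4824, 0.1744, 0.234]
time: 12.85
position: [0.5055, 0.2596, 0.1533]
orientation: [-3.138, -0.001, 2.155]
ft_force: [0.1, -0.1, -0.3]
width: 0.0827
finger_force: 0.0
[0.50613661 0.25986036 0.15436933] 123.32224337435595
[   0    0   64   76 3352] [0.222 0.277]
[  405     0   155   150 10291] [0.59  0.496]
[ 237  176   82   79 4806] [0.505 0.262]
[[318, 200], [316, 233], [293, 254], [261, 253], [238, 231], [237, 199], [261, 176], [296, 177]] [0.50599003 0.26110559] [32.9 32.9 33.7 33.1 32.6 33.  32.9 32.9] [  55.9    8.8  -34.9  -79.3 -124.7 -170.2  144.9   99. ]
tool xy mm 1.1210264716282867 0.56158682432038
[455 195  57  42 663] [0.657 0.36 ]
[ 48 374 132  30 544] [ 0.467 -0.021]
```

The octagon is clean: centre (0.506, 0.261), radius 33 mm, yaw −12.6°. I descend and grip.

```bash
python3 -m pendant '[[[0.01,0,0.3],0.015,0.1],[[0.01,0,0.6],0.015,0.1],[[0.01,0,0.9],0.015,0.1],[[0.01,0,0.9],0.015,0.1]]' | sed -n '2p;4,6p'; python3 -m pendant '[[[0,0,0.1],0,0.15],[[0,0,0.15],0,0.15],[[0,0,0.15],0,1],[[0,0,0.15],0,1],[[0,0,0.15],0,1],[[0,0,0.15],0,1],[[0,0,0.15],0,1],[[0,0,0.15],0,1]]'; python3 -m pendant '[[[0,0,-0.3],0,1],[[0,0,-0.6],0,1],[[0,0,-1.0],0,1],[[0,0,-1.0],0,1]]' | sed -n '2,6p';python3 -m pendant '[[[0,0,-0.2],0.14,1],[[0,0,-0.4],0.28,1],[[0,0,-0.4],0.42,1],[[0,0,-0.4],0.56,1],[[0,0,-0.4],0.7,1],[[0,0,-0.4],0.84,1],[[0,0,-0.4],0.98,1],[[0,0,-0.4],1.0,1],[[0,0,-0.4],1.0,1]]' | sed -n '2,6p'
```

```text
position: [0.5037, 0.2602, 0.0621]
ft_force: [-1.5, 0.0, 0.0]
width: 0.0823
finger_force: 0.0
time: 14.1
position: [0.5062, 0.2615, 0.051]
orientation: [3.14, 0.0, 2.14]
ft_force: [0.1, 0.5, 6.2]
width: 0.0629
finger_force: 30.0
position: [0.5083, 0.2623, 0.1553]
orientation: [3.132, 0.002, 2.14]
ft_force: [0.4, 0.9, -1.4]
width: 0.0632
finger_force: 30.0
position: [0.5054, 0.2611, 0.1894]
orientation: [-3.141, 0.001, 1.095]
ft_force: [0.2, 0.3, -1.2]
width: 0.0626
finger_force: 30.0
```

```bash
for i in 1 2; do python3 -m pendant '[[[-0.25,0.09,0],0,1],[[-0.5,0.18,0],0,1],[[-0.72,0.25,0],0,1],[[-0.72,0.25,0],0,1]]' | sed -n '2p'; done; python3 -m pendant '[[[-0.25,0.09,0],0.1,1],[[-0.5,0.18,0],0.2,1],[[-0.72,0.25,0],0.233,1],[[-0.72,0.25,0],0.233,1],[[-0.72,0.25,0],0.233,1],[[-0.72,0.25,0],0.233,1]]'
python3 - <<'E'
from h import *
w=grab('wrist','w9.png');s=ctrl.get_state(); print(s['position'],np.degrees(s['orientation']))
cv2.imwrite('pics/c9.png',cv2.resize(np.ascontiguousarray(w['pixels'][120:270,180:380,::-1]),(800,600),interpolation=cv2.INTER_CUBIC))
E
```

```text
position: [0.4942, 0.1837, 0.1898]
position: [0.4836, 0.1089, 0.1899]
time: 16.8
position: [0.4732, 0.0361, 0.19]
orientation: [-3.141, -0.001, 0.851]
ft_force: [0.1, -0.7, -1.1]
width: 0.0626
finger_force: 30.0
[0.47307143 0.03604748 0.18997822] [-1.79989852e+02 -2.75747681e-02  4.87351712e+01]
```

View pics/c9.png

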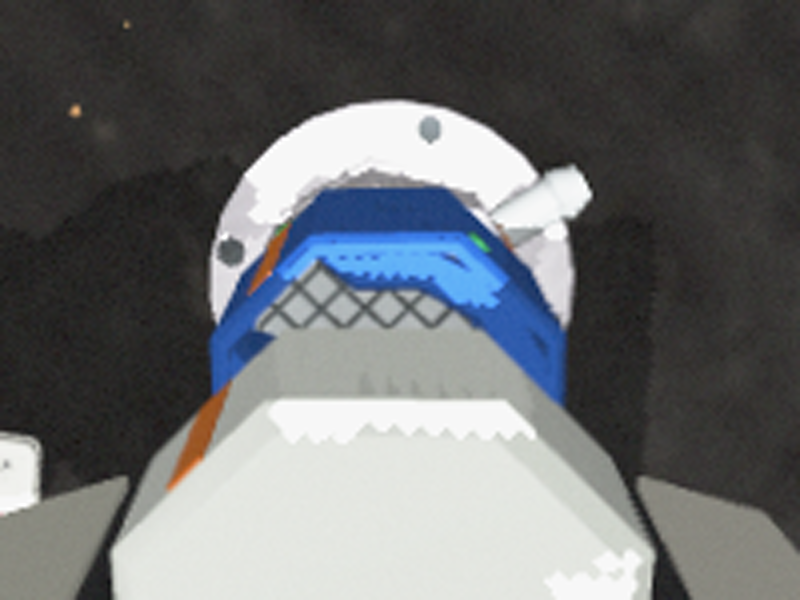

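Stage rim edge at crop (312,236)–(462,236), lid lower edge (285,330)–(480,328), lid top edge (268,401)–(507,400). Both bars are on the same side and the nipple is at upper right. I compute the offset.

```bash
python3 - <<'E'
from h import *
w=load('w9.png'); p=np.array([.4731,.03605]); yaw=np.radians(48.73)
ex=np.array([np.cos(yaw),np.sin(yaw)]); ey=np.array([np.sin(yaw),-np.cos(yaw)])
for n,pts,z in (('stage rim',[(312,236),(462,236),(565,352),(212,340)],.110),('stage shoulder',[(322,188),(446,188)],.054),('lid shoulder',[(285,330),(480,328)],.162),('lid top',[(268,401),(507,400)],.198)):
    P=np.array([onz(w,180+x*.25,120+y*.25,z,True)[:2]-p for x,y in pts])
    print(n,np.round(np.c_[P@ex,P@ey]*1000,1).tolist())
g=cv2.cvtColor(w['pixels'],cv2.COLOR_RGB2HSV); pts=[]
for u in range(246,312):
    v=np.flatnonzero((g[125:190,u,2]>110))
    if len(v): P=onz(w,u,125+v[0]-.5,.009,True)[:2]-p; pts.append([P@ex,P@ey])
pts=np.array(pts)
from scipy.optimize import least_squares
f=lambda c:np.hypot(*(pts-c).T)-.047
r=least_squares(f,[0,0],loss='soft_l1',f_scale=.001); print('foot',r.x*1000,np.abs(f(r.x)).mean()*1000)
E
```

```text
stage rim [[31.5, -12.8], [31.5, 13.0], [10.8, 31.6], [13.0, -30.7]]
stage shoulder [[31.5, -13.6], [31.5, 12.9]]
lid shoulder [[28.5, -13.7], [28.8, 12.3]]
lid top [[30.2, -13.0], [30.3, 12.5]]
foot [0.06190933 1.33532259] 0.2654577088201343
```

The lid needs +2 mm along tool x and +0.5 mm along tool y; the edges are parallel. I lower it.

```bash
python3 -m pendant '[[[0.02,0.005,0.1],0,1],[[0.02,0.005,0.25],0,1],[[0.02,0.005,0.32],0,1],[[0.02,0.005,0.38],0,1],[[0.02,0.005,0.43],0,1],[[0.02,0.005,0.43],0,1]]' | sed -n '2,6p'; python3 -m pendant '[[[0,0,0.04],0,1],[[0,0,0.08],0,1],[[0,0,0.08],0,1],[[0,0,0.08],0,1]]' | sed -n '2,6p'
```

```text
position: [0.4743, 0.0362, 0.1465]
orientation: [-3.141, 0.0, 0.849]
ft_force: [-1.5, 0.3, -0.6]
width: 0.0623
finger_force: 30.0
position: [0.4745, 0.0361, 0.139]
orientation: [-3.142, -0.0, 0.848]
ft_force: [-0.6, 0.2, -1.1]
width: 0.063
finger_force: 30.0
```

```bash
python3 -m pendant '[[[0,0,0.01],0,1],[[0,0,0.015],0,1],[[0,0,0.015],0,1]]' | sed -n '2p;4p'
```

```text
position: [0.4747, 0.0361, 0.1388]
ft_force: [-3.9, 0.1, 10.8]
```

Seated at 10.8 N. I turn clockwise to the stop.

```bash
python3 -m pendant '[[[0,0,0],0.13,1],[[0,0,0],0.26,1],[[0,0,0],0.39,1],[[0,0,0],0.52,1],[[0,0,0],0.6,1],[[0,0,0],0.6,1]]' | sed -n '2,5p';  python3 -m pendant '[[[0,0,0],0.13,1],[[0,0,0],0.26,1],[[0,0,0],0.39,1],[[0,0,0],0.52,1],[[0,0,0],0.6,1],[[0,0,0],0.65,1],[[0,0,0],0.68,1],[[0,0,0],0.7,1],[[0,0,0],0.7,1]]' | sed -n '2,5p'; python3 -c "
from bench import ctrl; print(ctrl.get_state()['wrist_torque'])"
```

```text
position: [0.4757, 0.0359, 0.1389]
orientation: [3.14, -0.003, 0.218]
ft_force: [0.1, -0.6, 8.0]
width: 0.0627
position: [0.4756, 0.0349, 0.1389]
orientation: [3.141, -0.004, -0.512]
ft_force: [-0.5, -6.2, 8.7]
width: 0.0629
[-1.09922495  0.50575525  0.30426805]
```

```bash
python3 -m pendant '[[[0,0,0],0.04,1],[[0,0,0],0.06,1],[[0,0,0],0.06,1],[[0,0,0],0.06,1]]' | sed -n '2,5p'; python3 -c "
from bench import ctrl; print(ctrl.get_state()['wrist_torque'])"
```

```text
position: [0.4755, 0.0348, 0.1389]
orientation: [3.141, -0.004, -0.573]
ft_force: [-1.6, -6.7, 9.3]
width: 0.0629
[-1.16815463  0.62469523  0.93220896]
```

At the stop (torque rose to 0.93 N m). I release, lift clear, and verify from the fixed cameras and the wrist.

```bash
python3 -m pendant '[[[0,0,0],0,0.1],[[0,0,0],0,0],[[0,0,0],0,0],[[0,0,0],0,0],[[0,0,0],0,0]]' | sed -n '2,6p';python3 -m pendant '[[[0,0,-0.3],0,0],[[0,0,-0.6],0,0],[[0,0,-0.95],0,0],[[0,0,-0.95],0,0]]' | sed -n '2,6p'
python3 -m pendant '[[[-0.3,0,0],0,0],[[-0.6,0,0],0,0],[[-0.9,0,0],0,0],[[-0.9,0,0],0,0],[[-0.9,0,0],0,0]]' | sed -n '2,6p'
python3 - <<'E'
from h import *
B=np.array([.4737,.0347])
for n in('wrist','side','scene'):
    w=grab(n,n+'10.png'); g=cv2.cvtColor(w['pixels'],cv2.COLOR_RGB2HSV); f=n=='wrist'
    k,l,s,ce=cv2.connectedComponentsWithStats(cv2.inRange(g,(5,110,80),(18,255,255)))
    for i in range(1,k):
        for z,nm in ((.128,'lidbar'),(.082,'stagebar')):
            P=onz(w,*ce[i],z,f)[:2]-B
            if s[i,4]>=5 and .024<np.hypot(*P)<.042: print(n,nm,s[i],np.round(np.hypot(*P)*1000,1),np.degrees(np.arctan2(P[1],P[0])))
    m=((g[...,2]>(150 if f else 165))&(g[...,1]<50)).astype(np.uint8); k,l,s,ce=cv2.connectedComponentsWithStats(m)
    for i in range(1,k):
        P=onz(w,*ce[i],.146,f)[:2]-B
        if s[i,4]>60 and np.hypot(*P)<.04: 
            a=cv2.approxPolyDP(cv2.convexHull(np.argwhere(l==i)[:,::-1].astype(np.int32)),2.5,True)[:,0]
            Q=np.array([onz(w,u,v,.146,f)[:2] for u,v in a])-B; print(n,'white',s[i],P,np.round(np.c_[np.hypot(*Q.T)*1000,np.degrees(np.arctan2(Q[:,1],Q[:,0]))],1).tolist())
st=ctrl.get_state(); print(st['time'],st['position'],st['ft_force'])
E
```

```text
position: [0.4745, 0.0362, 0.1374]
orientation: [-3.142, 0.0, -0.576]
ft_force: [0.2, -0.2, -0.1]
width: 0.0912
finger_force: 0.0
position: [0.4768, 0.036, 0.2368]
orientation: [-3.137, -0.008, -0.575]
ft_force: [0.1, 0.0, -0.1]
width: 0.0911
finger_force: 0.0
position: [0.399, 0.0853, 0.2324]
orientation: [-3.141, -0.001, -0.575]
ft_force: [-0.3, -0.5, 0.5]
width: 0.0917
finger_force: 0.0
wrist white [ 230   49   94   95 6861] [-0.00151094  0.00256883] [[32.8, -143.2], [33.2, -173.3], [35.1, 165.0], [36.0, 132.2], [35.0, 111.5], [35.4, 87.2], [34.3, 43.1], [32.8, -0.9], [31.7, -47.4], [31.8, -96.9]]
side stagebar [317 226   3  16  27] 33.9 92.8137731864344
side white [306 189  35  34 880] [-0.00272522  0.02409197] [[33.5, 176.8], [72.6, 111.4], [74.9, 94.1], [63.3, 74.1], [34.4, 12.6], [30.5, -42.7], [30.1, -98.2]]
scene stagebar [238 207   2  15  20] 31.0 -83.84179479252036
scene white [218 180  27  24 462] [-0.01013224 -0.02667442] [[87.2, -101.2], [87.3, -120.4], [31.2, 149.1], [30.8, 85.3], [30.3, 36.9], [32.4, -19.1]]
21.6 [0.39979306 0.08471968 0.23233398] [-0.1320158  -0.47146723 -0.34531781]
```

The lid top lies at the expected height (rim radii fit z = 146 mm). It is turned about 74° from entry, and the stage bars have not moved. I hand in.

```bash
python3 -c "
from bench import ctrl; print(ctrl.finish_job())"
```

```text
the job is handed in; nothing more can be done
None
```

The blue stage is locked in the base and the white lid is locked on the stage; both are released and standing, and I handed the job in at about 21.6 s of the 61 s allowed (no verdict was shown).

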